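# Check the banding wheel's brake lever

## Robot

A 7-joint arm with a two-finger parallel gripper is mounted at the origin on the work surface. World frame = base frame: x ahead of the robot, y to its left, z up, the work surface at z = 0. Lengths are in m, angles in rad, forces in N, time in s.
With the tool pointing down it reaches from about 0.425 to 0.925 m from the base axis. Payload 6.8 kg.
Tool frame: the origin (TCP) lies at the very end of the fingers, on their centre line; the grasp point (between the pads) lies 19 mm behind it (tcp_to_grasp is the distance from the TCP to the grasp point, in m); z points along the fingers, y is the direction in which the jaws open and shut (so a half turn about z gives the same grasp; the last joint's range is limited). The gripper opens to 85 mm and grips with 20 to 120 N. Pads are 22 mm wide; open, the fingers measure 114 mm over their backs; the gripper's body (76 mm by 85 mm) begins 54 mm behind the grasp point. The pads swing forward as they close: fully open they stand 13 mm farther back than shut.
Start: joints at [-1.245, 0.477, 0.022, 1.555, -0.011, 1.109, -0.083], TCP at [0.284, 0.612, 0.199] pointing down, gripper open.
Joint ranges: [-2.96, 2.96], [-0.34, 2.1], [-1.41, 1.46], [0.24, 2.44], [-1.37, 4.51], [0.17, 1.92], [-2.96, 2.96]. Speed limits (rad/s): [2.39, 2.39, 3.14, 3.14, 3.14, 3.14, 3.14].

## Interface

Orientations are given as a unit quaternion [w, x, y, z].
In Python, from station import * gives the robot as it stands.
- The arm moves only by the tool apply_moves, never from a script. Its argument "increments" is one flat list of numbers, 5 for each row, row after row: the finger opening in mm, from 0 to 85.4, then the shift along the tool's x, y, z in mm, then the turn about the tool's z in degrees. In form: [claw, tx, ty, tz, roll, claw, tx, ty, tz, roll, ...]. A call has 1 to 12 rows; each row shifts and turns the pose as measured when the row begins, along the tool's axes as they then stand; what a row does not reach is not made up. A row lasts 1/8 s, in which the tool goes at most 62.5 mm and 10.7 degrees, less where a joint would pass 70% of its speed; a pose out of reach is approached as far as the arm can. A call with a gripper value outside its range is refused whole. The fingers move at their own pace and stop on an object; "squeeze" is the grip in N (left out, the last holds). Time passes only in rows, so rows that do not move let the fingers close. It gives the time, the measured TCP pose, the force and the opening at its end, in the units of the state.
- get_obs(): the state, without advancing time (a new reading comes with each control period).
- read_camera(name): name is "scene" or "top"; returns (picture, depth): 400x640x3 uint8, blue, green, red; 400x640 float32, m along the optical axis (not along the pixel's ray), 0 where there is no reading.
- get_calibration(name): a dict with "mtx" (3x3 intrinsics, pixels), "D" ([k1, k2, p1, p2, k3] as OpenCV has them; the pictures are not rectified), "camera_from_world" (4x4, takes a point from world to camera coordinates). Camera axes: x right, y down, z forward; pixel columns grow to the right and rows downward; lengths in m; the calibration is good to about 2 mm. A picture is of the moment at which its call begins. get_calibration takes no time and is no camera call.
- hand_in(): hands the job in, once; it reports no verdict.
Trained networks look in the newest picture that a camera, given by its name, has taken for a name from the list of things; names that differ only in an ending like _2 or _b are one class to them, and where a whole thing is asked for, a point or a joint stands for the part that bears it (a point fixed in the world has none). Each returns a list of dicts, best first, with "p" (0 to 1); they miss things now and then, are a little off and sometimes report something else, mostly with a low value. They report only what shows in the picture. A call takes as long as a camera call.
- outline_of(camera, thing): "pixels" (400x640 bool, what is visible of it) and "extent" ([centre column, centre row, width, height] in pixels, round what is visible of it).
The state is a dict: "t": time; "q": joint angles; "joint_vel": joint speeds; "joint_torque": joint torques, N m; "eef_pos": TCP position; "tool_rot": TCP orientation; "contact_force": force on the tool from outside, world axes, zero at the start; "torque": the same for the moment, N m; "gripper_width": opening from 0.0 (shut) to 1.0 (fully open).
Only numpy, scipy, OpenCV 4.12 (cv2) and the standard library are available. Lean on these libraries where they do the work, as an engineer would, in place of code of your own. Each camera call takes 0.05 s, during which the arm holds its last target.

## Task

Check the hand brake of the banding wheel: with the outside of the fingers, press the lever in towards the fixed bar until it comes up against its stop, let it spring all the way back out, then press it to its stop again and keep it there; finish while still holding it pressed, so that I can look at the gap left to the bar. Press from the outer side only, gently once it has stopped: do not pinch the lever, reach into the gap or touch the bar, and leave the jug and everything else lying around where it is.

Things in the scene. Friction and masses are not known exactly. Their poses are not given: they have to be found in the camera images.
- wheel: heavy cast-iron banding wheel, immovable, with a round top plate 180 mm across at 116 mm height that spins freely. Origin on the tiles under the plate's axis, z up. Its brake handle reaches out from the column along the wheel's own -y: a fixed straight bar, and on the bar's -x side a hinged hand lever
- brake_lever (a joint): swing of the hand lever about its upright hinge, rad: 0 fully out (at rest), grows as it is pressed towards the bar, ends hard at its stop at 0.28, where about 20 mm of air is left between lever and bar. A spring returns it: at the lever_press point it takes about 2 N to start and about 6 N to reach the stop
- lever_hinge (a point): the lever's hinge axis at mid height. The aluminium blade, 12 mm thick, 63 to 87 mm above the tiles (free below), runs 197 mm along this frame's -y to a rounded end. Its +x points squarely from the blade to the bar (the pressing direction); the -x face is the outer one to press; the +x face bears a thin rubber strip not to be touched. z up; turns with the lever
- lever_press (a point): centre of the blade's outer face, 150 mm from the hinge, at mid height (75 mm above the tiles): a good point to press. Moves with the lever, 42 mm from rest to stop; same axes as lever_hinge (+x is the pressing direction, into the face)
- grip_bar: the fixed round bar, 22 mm thick with its rubber sleeve, 215 mm long along its y, level at 75 mm height; not to be touched. Origin on its axis 110 mm from the wheel end
- jug: bystander, loose: unglazed stoneware jug, 100 mm wide, 130 mm tall, with one ear handle, standing on the wheel's plate (its top reaches 246 mm above the tiles); origin under its foot
- saucer: bystander, loose: pale blue porcelain saucer, 130 mm across, 20 mm tall, on the tiles behind the bar; origin under its centre
- cork: bystander, loose: cork stopper, 38 mm across, 34 mm tall, standing on the tiles beyond the lever's free end; origin under its centre
- calipers: bystander, loose: steel pottery calipers lying flat on the tiles, 140 mm long, 9 mm high; origin at the pivot, legs along its +x
- brush: bystander, loose: wide bamboo brush lying flat, 200 mm long, 75 mm wide, 10 mm high; origin near the middle
- glaze_jar: bystander, loose: glass jar with lid, 70 mm across, 90 mm tall; origin under its centre
- rib: bystander, loose: round wooden throwing rib, 90 mm across, 8 mm thick, lying flat; origin under its centre

How it is judged:
On the way, in this order (a step that is already met when the one before it is completed fails the run):
1. the lever is pressed to its stop by the fingers (value of joint brake_lever above 0.25 rad and contact force between the fingers and brake_lever above 1 N), for 0.2 s.
2. the lever has sprung all the way back out (value of joint brake_lever below 0.03 rad), for 0.2 s.
At the end, for the whole second after the job is handed in: the lever is held by the fingers (more than 1 N) at its stop (joint above 0.25 of 0.28 rad) for the second time, after having been let out below 0.03 rad in between; the bar is untouched (all of step 1 and contact force between anything else and grip_bar below 0.5 N); the arm keeps its last pose, push and grip.
It fails at once if the bar is touched (more than 1 N) (contact force between anything else and grip_bar above 1 N).
It fails at once if the fingers touch the inner side of the lever (reaching into the gap or pinching) (contact force between the fingers and brake_lever_c3 above 0.5 N).
It fails at once if the lever is forced (more than 40 N) (contact force between anything else and brake_lever above 40 N).
It fails at once if a bystander is moved more than 20 mm, lifted or carried (distance of any of jug, saucer, cork, calipers, brush, glaze_jar, rib from where it was at the start of the episode above 0.02 m).
It fails at once if the jug is tipped (angle between jug's own z axis and vertical above 0.2 rad).
It also fails if it takes over 42 s, if anything falls off the work surface, if the arm or the gripper's body presses on something with over 40 N, if the wrist force passes 120 N, or if a joint passes its speed limit or range.

## Working session

There is one attempt and no reset: what is moved stays moved. The work goes in short steps, Python scripts to look and compute and a tool call to move; the robot and the scene stay as the last step left them, time stands still between calls to the robot, and variables do not carry over. Pictures are saved under pics/ and viewed, and the job is handed in when it is done.

Besides the shell and the picture viewer there is one more tool, called after "Request:" as name(argument=value, ...), one argument or row to a line, values as JSON. apply_moves: Moves the arm, as the interface text tells. Its arguments: {"type":"object","properties":{"increments":{"type":"array"},"squeeze":{"type":"number"}},"required":["increments"]}

```bash
mkdir -p pics; ls; python3 - <<'E'
from station import *
import cv2, numpy as np
o=get_obs()
for k in("t","q","eef_pos","tool_rot","contact_force","gripper_width"):print(k,o[k])
for n in("scene","top"):
    p,d=read_camera(n); cv2.imwrite(f"pics/{n}0.png",p); np.savez(f"{n}0.npz",p=p,d=d)
    c=get_calibration(n); print(n,c)
    for th in ("wheel","brake_lever","lever_hinge","grip_bar","jug"):
        for r in outline_of(n,th)[:2]: print(n,th,r["p"],r["extent"])
E
```

```text
pics
t 0.0
q [-1.24508286  0.47778822  0.02234304  1.55644977 -0.01153024  1.10931605
 -0.08308333]
eef_pos [0.28346059 0.61187371 0.19803452]
tool_rot [-1.42903677e-04  2.15199112e-01  9.76569763e-01 -9.05578688e-04]
contact_force [-0.65597871 -0.35648852 -1.24250973]
gripper_width 0.9983143798508898
scene {'mtx': array([[431.17241555,   0.        , 319.15243778],
       [  0.        , 431.17241555, 205.12770027],
       [  0.        ,   0.        ,   1.        ]]), 'D': array([-0.00566458,  0.        ,  0.        ,  0.        ,  0.        ]), 'camera_from_world': array([[ 0.76173692,  0.64788032,  0.0028199 , -0.50300852],
       [ 0.40950498, -0.47808827, -0.77700532, -0.13309826],
       [-0.50205829,  0.59302841, -0.62948771,  1.32544172],
       [ 0.        ,  0.        ,  0.        ,  1.        ]])}
scene wheel 0.9 [295.6, 214.6, 158.1, 75.1]
scene brake_lever 0.89 [256.0, 233.8, 81.0, 29.0]
scene brake_lever 0.26 [266.9, 255.2, 83.9, 48.7]
scene lever_hinge 0.8 [259.9, 233.7, 81.1, 26.6]
scene grip_bar 0.6 [267.4, 254.8, 86.6, 52.1]
scene grip_bar 0.5 [340.3, 169.9, 52.2, 63.
[... 174 characters left out ...]
     ,   0.        ,   1.        ]]), 'D': array([-0.08311928,  0.        ,  0.        ,  0.        ,  0.        ]), 'camera_from_world': array([[-0.01494161, -0.99964928, -0.02186461,  0.10846968],
       [-0.99086216,  0.01773475, -0.13370736,  0.60529763],
       [ 0.13404823,  0.01966701, -0.99077963,  0.80179001],
       [ 0.        ,  0.        ,  0.        ,  1.        ]])}
top wheel 0.83 [355.7, 208.6, 172.2, 105.5]
top brake_lever 0.57 [400.6, 239.4, 83.8, 45.0]
top lever_hinge 0.92 [401.2, 237.7, 81.4, 42.8]
top lever_hinge 0.44 [238.2, 218.4, 55.5, 81.5]
top grip_bar 0.56 [413.9, 204.9, 94.8, 28.4]
top grip_bar 0.3 [470.1, 274.2, 17.5, 16.2]
top jug 0.95 [300.9, 195.6, 61.8, 54.9]
```

View pics/scene0.png

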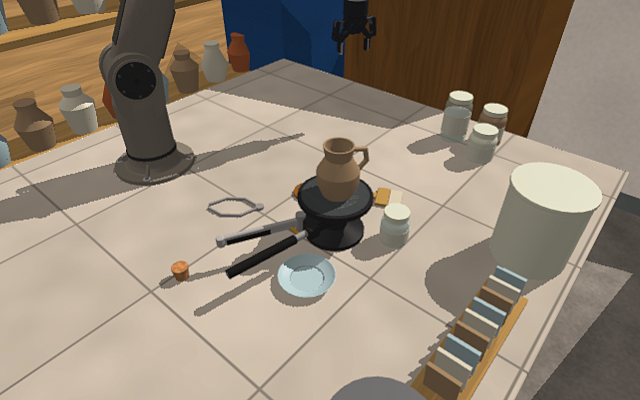

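View pics/top0.png

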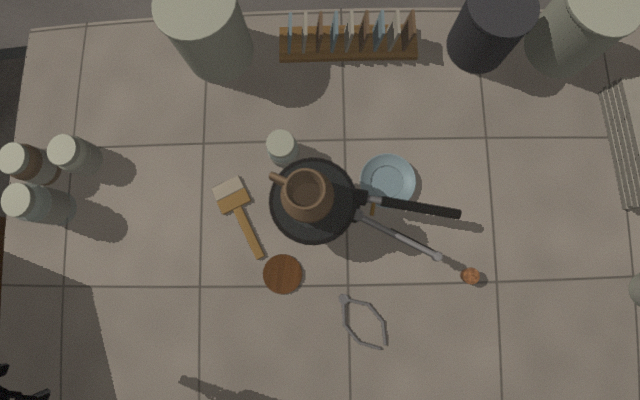

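The lever runs in the top view from about (360,215) to (438,257). The bar is above it, from (365,197) to (460,213). The cork is at (471,276) and the calipers at (362,322). The outer face of the lever is on the robot side. Next I'll measure these positions.

```bash
cat > h.py <<'E'
from station import *
import cv2, numpy as np
def world(n,us,vs,zs,cal=None):
    c=cal or get_calibration(n)
    pt=cv2.undistortPoints(np.stack([us,vs],-1).astype(float).reshape(-1,1,2),c["mtx"],c["D"]).reshape(-1,2)
    P=np.c_[pt*np.asarray(zs)[:,None],zs]
    T=np.linalg.inv(c["camera_from_world"]); return P@T[:3,:3].T+T[:3,3]
def atz(n,u,v,z):
    c=get_calibration(n)
    pt=cv2.undistortPoints(np.array([[[u,v]]],float),c["mtx"],c["D"]).reshape(2)
    T=np.linalg.inv(c["camera_from_world"]); d=T[:3,:3]@np.r_[pt,1]; o=T[:3,3]
    return o+d*(z-o[2])/d[2]
def proj(n,P):
    c=get_calibration(n);M=c["camera_from_world"]
    return cv2.projectPoints(np.asarray(P,float).reshape(-1,3),cv2.Rodrigues(M[:3,:3])[0],M[:3,3],c["mtx"],c["D"])[0].reshape(-1,2)
def cloud(n,m,d):
    v,u=np.nonzero(m&(d>0)); return world(n,u,v,d[v,u]),u,v
E
python3 - <<'E'
from h import *
for n in("scene","top"):
    p,d=read_camera(n)
    for th in ("lever_hinge","grip_bar","wheel","cork","calipers","saucer","jug","rib"):
        r=outline_of(n,th)
        if not r: print(n,th,"none");continue
        r=r[0]; P,u,v=cloud(n,r["pixels"],d)
        print(n,th,r["p"],r["extent"],len(P),"med",np.round(np.median(P,0),3),"lo",np.round(np.percentile(P,3,axis=0),3),"hi",np.round(np.percentile(P,97,axis=0),3))
        if th in("lever_hinge","grip_bar"):
            np.savez(f"{n}_{th}.npz",P=P)
            s=P[(P[:,2]>.055)&(P[:,2]<.1)]
            vx,vy,x0,y0=cv2.fitLine(s[:,:2].astype(np.float32),cv2.DIST_HUBER,0,.01,.01).ravel()
            t=(s[:,:2]-[x0,y0])@[vx,vy]; w=(s[:,:2]-[x0,y0])@[-vy,vx]
            a,b=np.percentile(t,[1,99]); print("  line ang",np.degrees(np.arctan2(vy,vx)),"ends",[x0+a*vx,y0+a*vy],[x0+b*vx,y0+b*vy],"w",np.percentile(w,[2,50,98]),"z",np.percentile(s[:,2],[5,50,95]),len(s))
p,d=read_camera("top")
for s,n,(x,y,w,h) in(("t","top",(330,170,160,130)),("s","scene",(150,180,200,110))):
    p,_=read_camera(n); cv2.imwrite(f"pics/{s}z.png",cv2.resize(p[y:y+h,x:x+w],None,fx=4,fy=4,interpolation=cv2.INTER_CUBIC))
E
```

```text
scene lever_hinge 0.79 [260.6, 233.2, 85.9, 28.1] 866 med [ 0.535 -0.076  0.078] lo [ 0.493 -0.148  0.064] hi [0.58  0.009 0.086]
  line ang 61.64068 ends [np.float64(0.49579287295700036), np.float64(-0.15001156026848897)] [np.float64(0.5824725721572684), np.float64(0.010571604885443953)] w [-0.00484525  0.00012077  0.00998311] z [0.06540768 0.07862367 0.08559196] 855
scene grip_bar 0.82 [268.1, 254.3, 82.8, 47.4] 840 med [ 0.603 -0.108  0.08 ] lo [ 0.582 -0.193  0.069] hi [ 0.623 -0.008  0.085]
  line ang 79.082634 ends [np.float64(0.5882403434228138), np.float64(-0.19532563123146857)] [np.float64(0.6252068711455742), np.float64(-0.0036740123852725126)] w [-0.00463491  0.00064487  0.01225684] z [0.07054337 0.08043133 0.08442865] 839
scene wheel 0.74 [297.2, 215.2, 161.8, 76.0] 4735 med [0.63  0.063 0.086] lo [ 0.504 -0.127  0.003] hi [0.691 0.172 0.115]
scene cork 0.79 [179.8, 270.0, 11.3, 19.7] 274 med [ 0.458 -0.23   0.03 ] lo [ 0.436 -0.243  0.005] hi [ 0.468 -0.213  0.034]
scene calipers 0.79 [238.7, 208.1, 54.7, 19.4] 303 med [0.373 0.01  0.004] lo [ 0.299 -0.037 -0.003] hi [0.
[... 1146 characters left out ...]
6.5, 208.2, 174.3, 102.7] 4538 med [0.58  0.078 0.115] lo [ 0.507 -0.113  0.079] hi [0.69  0.196 0.118]
top cork 0.75 [387.7, 179.1, 56.2, 53.6] 2109 med [ 0.679 -0.052  0.009] lo [ 0.632 -0.105  0.002] hi [0.728 0.008 0.02 ]
top calipers 0.71 [361.3, 323.1, 46.2, 49.6] 459 med [0.355 0.013 0.006] lo [ 0.299 -0.034 -0.001] hi [0.405 0.061 0.01 ]
top saucer 0.63 [388.4, 175.1, 58.0, 46.9] 2141 med [ 0.679 -0.053  0.009] lo [ 0.633 -0.107  0.001] hi [0.728 0.009 0.02 ]
top jug 0.77 [302.1, 194.1, 61.9, 52.9] 2446 med [0.615 0.128 0.194] lo [0.567 0.082 0.121] hi [0.647 0.174 0.246]
top rib 0.7 [283.5, 272.6, 39.3, 42.1] 1204 med [0.46  0.192 0.007] lo [0.424 0.155 0.004] hi [0.498 0.232 0.01 ]
```

View pics/tz.png

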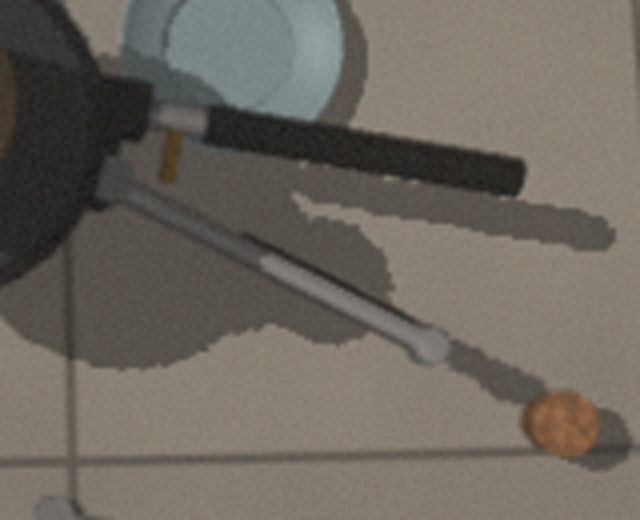

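View pics/sz.png

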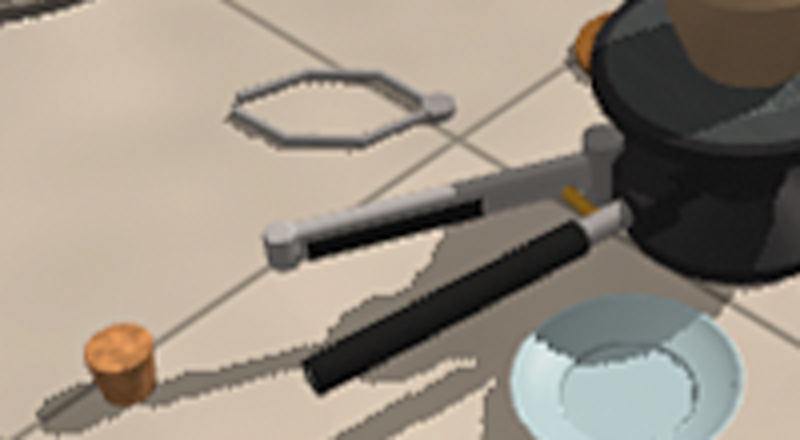

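```bash
python3 - <<'E'
from h import *
print("tip",atz("top",437,256.5,.087),atz("scene",220.7,238.3,.087))
print("hinge",atz("top",359,215,.09),atz("scene",300,213.7,.09))
print("mid", [atz("top",330+x/4,170+y/4,.087)for x,y in((270,262),(200,223))])
print("bar end",atz("top",330+522/4,170+177/4,.075),atz("scene",150+316/4,180+378/4,.075),"bar start",atz("top",330+207/4,170+123/4,.08),atz("scene",150+585/4,180+232/4,.08))
print("cork",atz("top",330+562/4,170+424/4,.034),atz("scene",150+120/4,180+340/4,.034))
print("wheel",atz("top",312.5,200,.116))
E
```

```text
tip [ 0.49347642 -0.13505834  0.087     ] [ 0.50022865 -0.14189666  0.087     ]
hinge [0.58184421 0.02335875 0.09      ] [0.57757889 0.02864455 0.09      ]
mid [array([ 0.53819449, -0.05519988,  0.087     ]), array([ 0.55902355, -0.01971777,  0.087     ])]
bar end [ 0.58118468 -0.19317938  0.075     ] [ 0.58475039 -0.19249022  0.075     ] bar start [ 0.61228802 -0.02612154  0.08      ] [ 0.61892692 -0.02929409  0.08      ]
cork [ 0.44933992 -0.22171915  0.034     ] [ 0.44941107 -0.22361072  0.034     ]
wheel [0.61099302 0.1180469  0.116     ]
```

Request:
apply_moves(
  increments=[0,-20,-23,0,0,0,-28,-32,0,0,0,-28,-32,0,0,0,-28,-32,0,0,0,-28,-32,0,0,0,-28,-32,0,0,0,-28,-32,0,0,0,-28,-32,0,0,0,-28,-32,0,0,0,-28,-32,0,0],
  squeeze=40,
)

```text
t: 2.9
eef_pos: [0.4028, 0.2081, 0.1991]
tool_rot: [0.001, 0.212, 0.977, 0.003]
contact_force: [-0.5, -0.1, -0.2]
gripper_width: 0.003
```

Request:
apply_moves(
  increments=[0,-26,-33,0,0,0,-26,-33,0,0,0,-26,-33,0,0,0,-26,-33,0,0,0,-26,-33,0,0,0,-26,-33,0,0,0,-20,-25,0,0,0,0,0,0,0],
)

```text
t: 3.9
eef_pos: [0.4733, -0.0804, 0.2004]
tool_rot: [0.004, 0.215, 0.977, 0.005]
contact_force: [-0.6, 0.3, 1.1]
gripper_width: 0.003
```

```bash
python3 - <<'E'
from h import *
o=get_obs(); e=np.array(o["eef_pos"]);print(o["t"],e,o["q"],o["contact_force"])
from scipy.spatial.transform import Rotation as R
R0=R.from_quat(np.roll(o["tool_rot"],-1)).as_matrix();print(R0.round(3))
print("to go mm",R0.T@(np.array([.472,-.085,.130])-e)*1000)
E
```

```text
3.9 [ 0.47326816 -0.080351    0.20036167] [-0.37551796  0.1475031   0.46863322  2.03694741 -0.0904788   0.96599
  1.27685902] [-0.63753999  0.33555062  1.06682816]
[[-0.907  0.42   0.009]
 [ 0.42   0.907  0.007]
 [-0.006  0.01  -1.   ]]
to go mm [-0.41232883 -5.48727982 70.31149056]
```

Request:
apply_moves(
  increments=[0,3,-2,23,0,0,3,-2,24,0,0,2,-2,24,0,0,0,0,0,0],
)

```text
t: 4.4
eef_pos: [0.4645, -0.078, 0.1283]
tool_rot: [0.004, 0.213, 0.977, 0.006]
contact_force: [-0.2, -0.6, 0.8]
gripper_width: -0.004
```

```bash
cat > look.py <<'E'
from h import *
import sys
k=sys.argv[1]
o=get_obs();print(o["t"],o["eef_pos"],o["contact_force"])
p,d=read_camera("top");q,e=read_camera("scene")
a=cv2.resize(p[170:300,330:490],None,fx=2.5,fy=2.5,interpolation=cv2.INTER_CUBIC)
b=cv2.resize(q[180:290,150:350],None,fx=2,fy=2,interpolation=cv2.INTER_CUBIC)
c=np.zeros((325,800,3),np.uint8);c[:,:400]=a;c[:220,400:]=b
cv2.imwrite(f"pics/{k}.png",c)
E
python3 look.py a1
```

```text
4.4 [ 0.46454662 -0.07803551  0.12831976] [-0.17153478 -0.63451227  0.82932452]
```

View pics/a1.png

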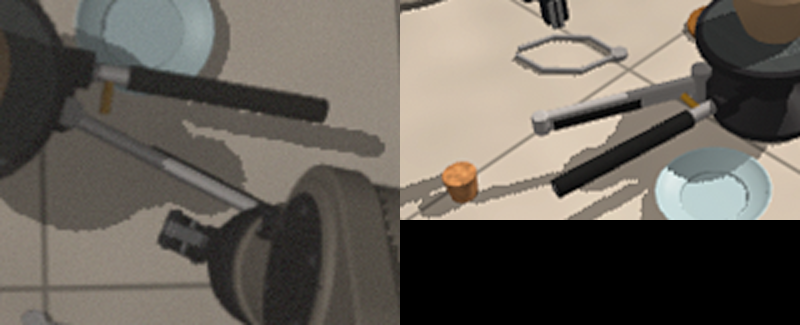

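```bash
python3 - <<'E'
from h import *
P=[[.4645,-.078,.128],[.4645,-.078,.2],[.4645,-.078,.3],[.5055,-.103,.075]]
print(proj("top",P),proj("scene",P))
p,d=read_camera("scene"); cv2.imwrite("pics/a2.png",cv2.resize(p[60:300,130:370],None,fx=2.4,fy=2.4))
E
```

```text
[[414.24188526 272.04068108]
 [423.02650831 273.47800254]
 [438.82781038 276.05094259]
 [419.92529777 251.06448848]] [[230.13716605 202.87324879]
 [225.8519423  176.55304173]
 [219.15796907 135.39071313]
 [236.60770636 234.15683171]]
```

View pics/a2.png

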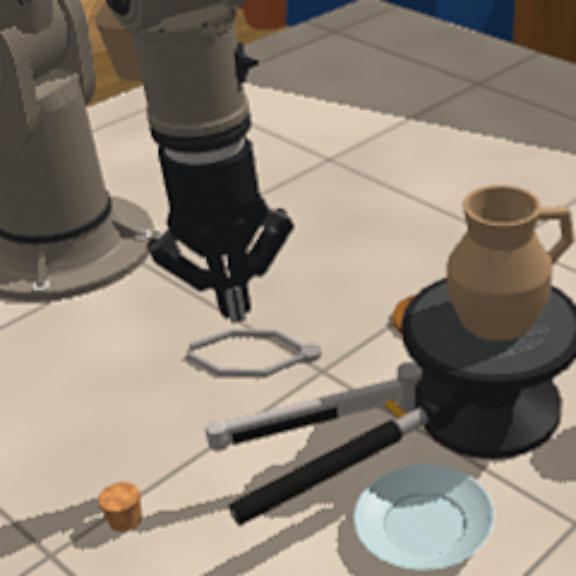

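```bash
python3 - <<'E'
from h import *
p,d=read_camera("scene")
vs,us=np.mgrid[170:206,218:242]; P=world("scene",us.ravel(),vs.ravel(),d[vs,us].ravel())
s=P[(P[:,2]>.06)&(P[:,2]<.22)]
i=np.argsort(s[:,2])[:15];print(s[i].round(3))
for a in np.arange(.1,.22,.01):
    t=s[(s[:,2]>=a)&(s[:,2]<a+.01)]
    if len(t):print(a,t.min(0).round(3),t.max(0).round(3))
cv2.imwrite("pics/a3.png",cv2.resize(p[150:220,190:270],None,fx=7,fy=7,interpolation=cv2.INTER_NEAREST))
E
```

```text
[[ 0.468 -0.088  0.16 ]
 [ 0.474 -0.084  0.161]
 [ 0.477 -0.081  0.164]
 [ 0.47  -0.088  0.164]
 [ 0.48  -0.08   0.165]
 [ 0.476 -0.088  0.165]
 [ 0.475 -0.089  0.165]
 [ 0.478 -0.078  0.166]
 [ 0.477 -0.085  0.166]
 [ 0.475 -0.087  0.166]
 [ 0.478 -0.081  0.167]
 [ 0.474 -0.089  0.167]
 [ 0.48  -0.085  0.167]
 [ 0.478 -0.072  0.168]
 [ 0.477 -0.074  0.168]]
0.15999999999999998 [ 0.468 -0.092  0.16 ] [ 0.48 -0.07  0.17]
0.16999999999999998 [ 0.458 -0.095  0.17 ] [ 0.48 -0.07  0.18]
0.17999999999999997 [ 0.454 -0.095  0.18 ] [ 0.48 -0.07  0.19]
0.18999999999999995 [ 0.464 -0.096  0.19 ] [ 0.48  -0.071  0.2  ]
0.19999999999999996 [ 0.458 -0.099  0.2  ] [ 0.49  -0.056  0.21 ]
0.20999999999999996 [ 0.46 -0.1   0.21] [ 0.492 -0.056  0.22 ]
```

View pics/a3.png

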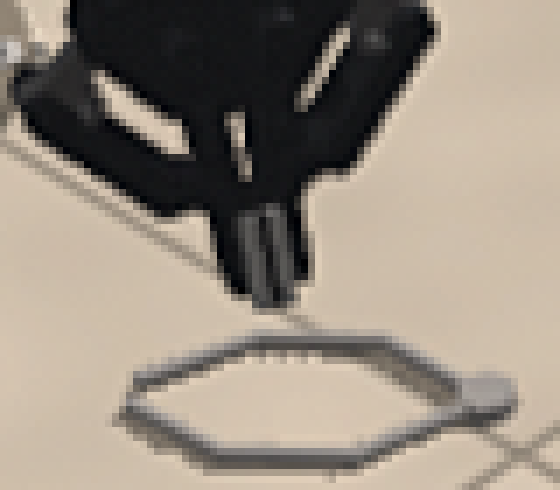

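The fingertip xy matches the reported TCP. Its height in the camera is about 0.16, while the state says 0.128. I'll descend partway and measure again.

Request:
apply_moves(
  increments=[0,0,0,25,0,0,0,0,25,0,0,0,0,20,0,0,0,0,0,0],
)

```text
t: 5.1
eef_pos: [0.4734, -0.0772, 0.0633]
tool_rot: [0.012, 0.213, 0.977, 0.008]
contact_force: [-0.6, -0.2, 0.7]
gripper_width: -0.001
```

```bash
cat > tip.py <<'E'
from h import *
import sys
o=get_obs();e=np.array(o["eef_pos"]);print(o["t"],e,np.round(o["contact_force"],2))
p,d=read_camera("scene")
cen=proj("scene",[e+[0,0,.03]])[0].astype(int);print(cen)
vs,us=np.mgrid[cen[1]-30:cen[1]+20,cen[0]-20:cen[0]+20]; P=world("scene",us.ravel(),vs.ravel(),d[vs,us].ravel())
s=P[(P[:,2]>.02)&(np.hypot(*(P[:,:2]-e[:2]).T)<.03)]
print("low pts",s[np.argsort(s[:,2])[:10]].round(3))
x,y=cen-[40,40]
cv2.imwrite(f"pics/{sys.argv[1]}.png",cv2.resize(p[y:y+90,x:x+100],None,fx=6,fy=6,interpolation=cv2.INTER_NEAREST))
E
python3 tip.py b1
```

```text
5.1 [ 0.47341193 -0.07717     0.06330135] [-0.63 -0.15  0.7 ]
[234 216]
low pts [[ 0.481 -0.081  0.094]
 [ 0.479 -0.088  0.095]
 [ 0.474 -0.086  0.097]
 [ 0.482 -0.084  0.097]
 [ 0.485 -0.077  0.097]
 [ 0.481 -0.086  0.098]
 [ 0.481 -0.083  0.098]
 [ 0.48  -0.088  0.099]
 [ 0.473 -0.09   0.099]
 [ 0.485 -0.08   0.099]]
```

View pics/b1.png

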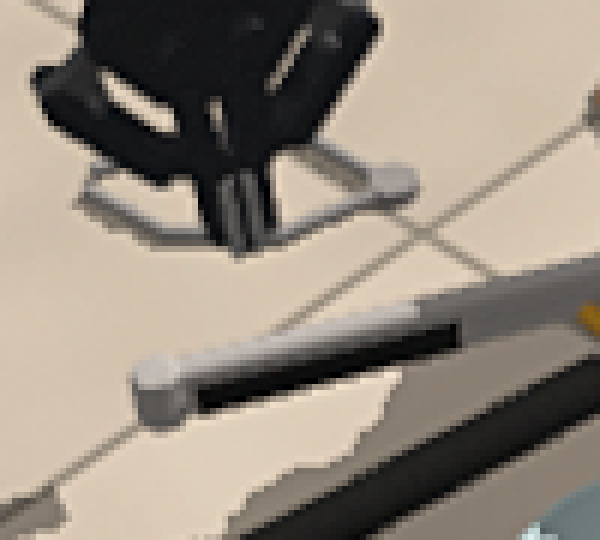

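The measured tip height is about 0.094 against 0.063 reported, so the offset is a steady 0.031. I'll follow the camera and go about 37 mm lower so the fingers cover the blade height.

Request:
apply_moves(
  increments=[0,2,-2,13,0,0,2,-2,13,0,0,2,-2,12,0,0,0,0,0,0],
)

```text
t: 5.65
eef_pos: [0.4684, -0.0799, 0.0253]
tool_rot: [0.014, 0.213, 0.977, 0.009]
contact_force: [1.3, 0.5, -0.0]
gripper_width: 0.001
```

```bash
python3 tip.py b2; python3 -c "
from station import *
o=get_obs();print(o['q'],o['tool_rot'])"
```

```text
5.65 [ 0.46841911 -0.07992318  0.02526419] [ 1.34  0.51 -0.01]
[234 228]
low pts [[ 0.471 -0.09   0.058]
 [ 0.477 -0.091  0.059]
 [ 0.478 -0.086  0.06 ]
 [ 0.48  -0.085  0.06 ]
 [ 0.478 -0.083  0.06 ]
 [ 0.477 -0.088  0.06 ]
 [ 0.477 -0.085  0.061]
 [ 0.478 -0.076  0.062]
 [ 0.479 -0.08   0.062]
 [ 0.477 -0.091  0.062]]
[-0.24554965  0.42124513  0.35496284  2.20378277 -0.31358813  0.52955464
  1.49030583] [0.01475028 0.21294165 0.97691192 0.00902098]
```

View pics/b2.png

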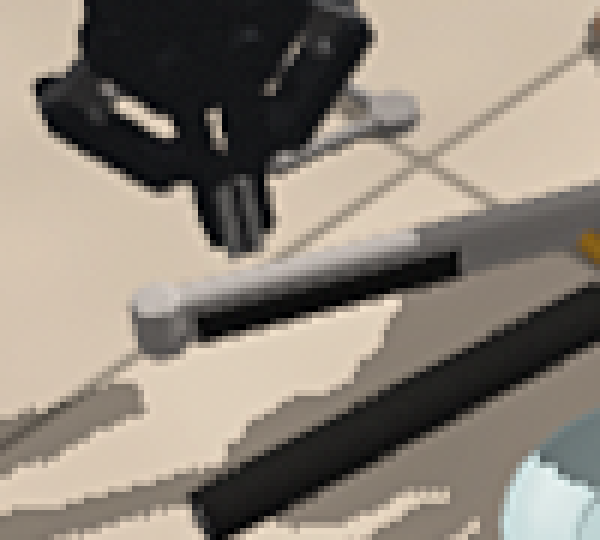

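Tip is at z≈0.058, about 32 mm clear of the outer face and at the right distance along the blade. Now approaching.

Request:
apply_moves(
  increments=[0,-8,0,0,0,0,-8,0,0,0,0,-6,0,0,0,0,-4,0,0,0,0,-4,0,0,0],
)

```text
t: 6.32
eef_pos: [0.4996, -0.0935, 0.0275]
tool_rot: [0.016, 0.213, 0.977, 0.009]
contact_force: [-0.0, -0.4, -0.4]
gripper_width: 0.001
```

Request:
apply_moves(
  increments=[0,-4,0,0,0,0,-4,0,0,0],
)

```text
t: 6.58
eef_pos: [0.5054, -0.0967, 0.0273]
tool_rot: [0.014, 0.213, 0.977, 0.009]
contact_force: [-2.8, 0.6, 2.0]
gripper_width: 0.001
```

Request:
apply_moves(
  increments=[0,-4,0,0,0,0,-4,0,0,0],
)

```text
t: 6.82
eef_pos: [0.5119, -0.0999, 0.0272]
tool_rot: [0.013, 0.213, 0.977, 0.009]
contact_force: [-3.4, 0.3, 3.5]
gripper_width: -0.002
```

```bash
python3 tip.py c1
```

```text
6.825 [ 0.51187865 -0.09991698  0.02723305] [-3.44  0.25  3.5 ]
[240 240]
low pts [[ 0.539 -0.1    0.063]
 [ 0.534 -0.114  0.064]
 [ 0.532 -0.121  0.065]
 [ 0.529 -0.124  0.065]
 [ 0.533 -0.116  0.065]
 [ 0.539 -0.103  0.066]
 [ 0.531 -0.123  0.066]
 [ 0.53  -0.119  0.066]
 [ 0.54  -0.099  0.066]
 [ 0.538 -0.109  0.067]]
```

View pics/c1.png

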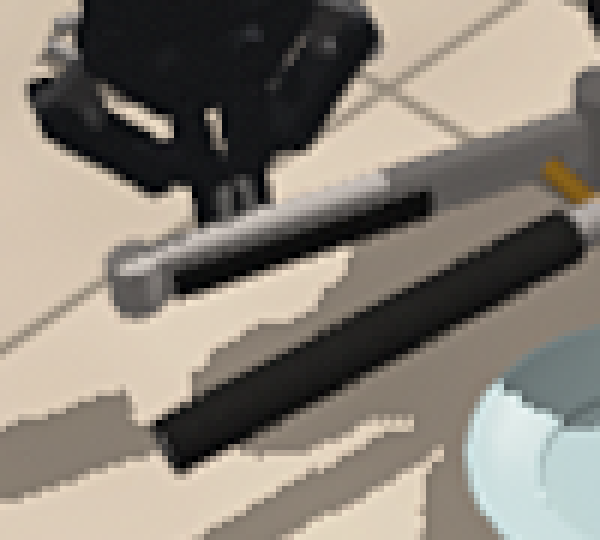

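The fingers are behind the blade on its outer side, force is about 3.4 N, and the lever is swinging. Continuing gently.

Request:
apply_moves(
  increments=[0,-4,0,0,0,0,-4,0,0,0,0,-4,0,0,0,0,-4,0,0,0],
)

```text
t: 7.38
eef_pos: [0.5263, -0.1059, 0.0272]
tool_rot: [0.012, 0.212, 0.977, 0.01]
contact_force: [-3.5, 2.5, 2.4]
gripper_width: -0.001
```

Request:
apply_moves(
  increments=[0,-4,0,0,0,0,-3,0,0,0,0,-3,0,0,0],
)

```text
t: 7.75
eef_pos: [0.5348, -0.1084, 0.0272]
tool_rot: [0.01, 0.212, 0.977, 0.011]
contact_force: [-5.9, 3.7, 4.1]
gripper_width: -0.003
```

Request:
apply_moves(
  increments=[0,-3,0,0,0,0,-3,0,0,0],
)

```text
t: 8.0
eef_pos: [0.5363, -0.1088, 0.0267]
tool_rot: [0.005, 0.211, 0.977, 0.012]
contact_force: [-14.4, 6.0, 9.3]
gripper_width: 0.001
```

Request:
apply_moves(
  increments=[0,-3,0,0,0,0,-3,0,0,0],
)

```text
t: 8.25
eef_pos: [0.5356, -0.1085, 0.0258]
tool_rot: [-0.002, 0.21, 0.978, 0.013]
contact_force: [-11.3, 4.6, 10.0]
gripper_width: 0.001
```

```bash
python3 tip.py c2
```

```text
8.25 [ 0.53560593 -0.10847386  0.02580964] [-11.31   4.62   9.97]
[244 247]
low pts [[ 0.558 -0.119  0.062]
 [ 0.561 -0.115  0.064]
 [ 0.562 -0.11   0.065]
 [ 0.562 -0.107  0.065]
 [ 0.562 -0.113  0.066]
 [ 0.559 -0.124  0.067]
 [ 0.562 -0.11   0.067]
 [ 0.562 -0.118  0.067]
 [ 0.562 -0.107  0.068]
 [ 0.562 -0.115  0.068]]
```

View pics/c2.png

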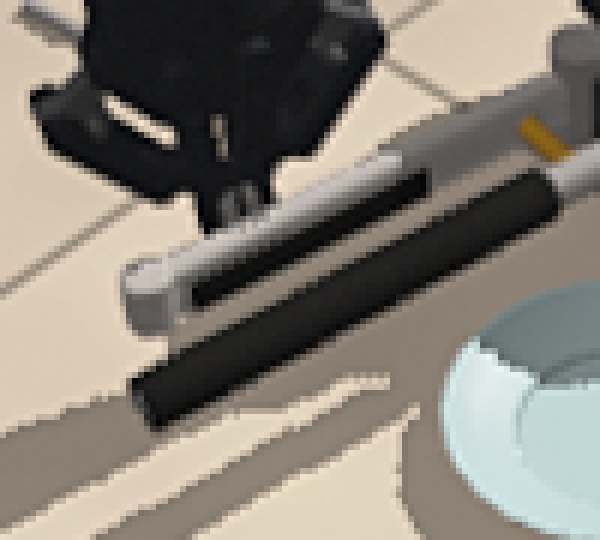

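```bash
cat > ang.py <<'E'
from h import *
o=get_obs();print(o["t"],np.round(o["eef_pos"],4),np.round(o["contact_force"],2))
for n in("scene",):
    p,d=read_camera(n)
    for th in("lever_hinge","grip_bar"):
        r=outline_of(n,th)
        if not r: print(th,"none");continue
        P,u,v=cloud(n,r[0]["pixels"],d); s=P[(P[:,2]>.06)&(P[:,2]<.095)]
        vx,vy,x0,y0=cv2.fitLine(s[:,:2].astype(np.float32),cv2.DIST_HUBER,0,.003,.01).ravel()
        print(n,th,r[0]["p"],"ang",np.degrees(np.arctan2(vy,vx)),"x at y=-.1",x0+vx/vy*(-.1-y0))
E
python3 ang.py
```

```text
8.3 [ 0.5357 -0.1085  0.0258] [-13.56   4.8   10.73]
scene lever_hinge 0.79 ang 78.18754 x at y=-.1 0.5622218
scene grip_bar 0.73 ang 79.55669 x at y=-.1 0.6064624
```

Request:
apply_moves(
  increments=[0,-2,0,0,0,0,-2,0,0,0],
)

```text
t: 8.7
eef_pos: [0.535, -0.1082, 0.0254]
tool_rot: [-0.006, 0.21, 0.978, 0.014]
contact_force: [-9.3, 4.2, 8.8]
gripper_width: -0.003
```

The lever is at its stop: 78.2° now against 61.6° at rest, which is 0.29 rad by the fit, and the force rose sharply. Releasing it fully.

Request:
apply_moves(
  increments=[0,6,0,0,0,0,8,0,0,0,0,8,0,0,0,0,8,0,0,0,0,8,0,0,0,0,8,0,0,0,0,8,0,0,0,0,6,0,0,0,0,0,0,0,0,0,0,0,0,0],
)

```text
t: 9.95
eef_pos: [0.4813, -0.0845, 0.0274]
tool_rot: [-0.003, 0.21, 0.978, 0.013]
contact_force: [-0.0, -0.4, -0.4]
gripper_width: -0.003
```

```bash
python3 ang.py; python3 tip.py d1
```

```text
9.95 [ 0.4813 -0.0845  0.0274] [-0.04 -0.45 -0.43]
scene lever_hinge 0.87 ang 62.583073 x at y=-.1 0.5236429
scene grip_bar 0.89 ang 79.419 x at y=-.1 0.6060507
10.1 [ 0.48115716 -0.08455885  0.02726819] [-0.17  0.32 -0.25]
[236 230]
low pts [[ 0.484 -0.096  0.064]
 [ 0.491 -0.082  0.064]
 [ 0.483 -0.099  0.065]
 [ 0.494 -0.087  0.066]
 [ 0.492 -0.079  0.066]
 [ 0.488 -0.097  0.066]
 [ 0.49  -0.095  0.067]
 [ 0.493 -0.092  0.067]
 [ 0.491 -0.094  0.067]
 [ 0.483 -0.098  0.068]]
```

View pics/d1.png

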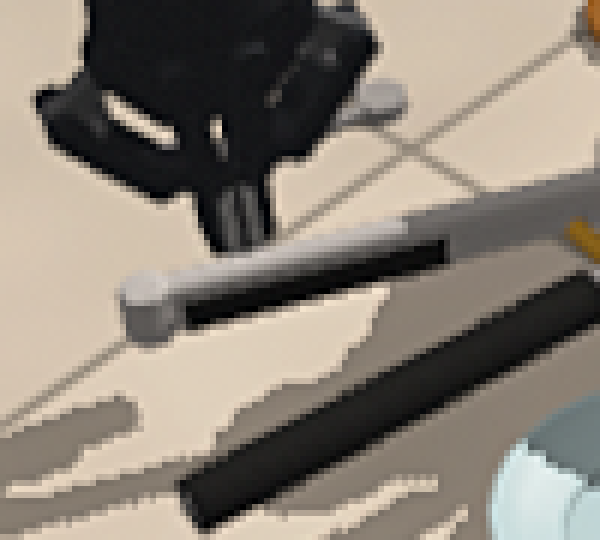

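```bash
python3 - <<'E'
from h import *
a=np.load("scene0.npz")["p"]; p,d=read_camera("scene")
A=cv2.cvtColor(a,6).astype(np.float32);B=cv2.cvtColor(p,6).astype(np.float32)
for nm,(x,y,w,h) in {"tip":(212,232,20,18),"strip":(222,236,50,14),"cork":(165,255,30,30),"bar":(225,240,70,40)}.items():
    print(nm,cv2.phaseCorrelate(A[y:y+h,x:x+w],B[y:y+h,x:x+w]))
E
```

```text
tip ((0.15732262893637738, 0.010090782261718445), 0.9345320529407926)
strip ((0.0008008565739849871, 0.5070380752991097), 0.9961487168868383)
cork ((0.7944911354296558, 0.28928395863474954), 0.4394445048438178)
bar ((0.008060369739332884, -0.011885196299761702), 0.9949326442347632)
```

The lever tip is back at its starting pixel, within 0.2 px. Pressing the second time.

Request:
apply_moves(
  increments=[0,-7,0,0,0,0,-7,0,0,0,0,-4,0,0,0,0,-4,0,0,0,0,-4,0,0,0,0,-4,0,0,0,0,-4,0,0,0,0,-4,0,0,0],
)

```text
t: 11.2
eef_pos: [0.5151, -0.1007, 0.0261]
tool_rot: [-0.006, 0.211, 0.977, 0.013]
contact_force: [-3.6, 2.1, 3.3]
gripper_width: 0.003
```

Request:
apply_moves(
  increments=[0,-4,0,0,0,0,-4,0,0,0,0,-4,0,0,0,0,-4,0,0,0],
)

```text
t: 11.7
eef_pos: [0.5294, -0.1059, 0.0257]
tool_rot: [-0.007, 0.21, 0.978, 0.014]
contact_force: [-5.3, 2.9, 4.7]
gripper_width: 0.0
```

Request:
apply_moves(
  increments=[0,-3,0,0,0,0,-3,0,0,0,0,-3,0,0,0],
)

```text
t: 12.08
eef_pos: [0.5348, -0.1075, 0.0249]
tool_rot: [-0.011, 0.209, 0.978, 0.015]
contact_force: [-12.6, 5.0, 10.4]
gripper_width: 0.003
```

Request:
apply_moves(
  increments=[0,-3,0,0,0],
)

```text
t: 12.2
eef_pos: [0.5345, -0.1073, 0.0244]
tool_rot: [-0.015, 0.209, 0.978, 0.016]
contact_force: [-13.3, 5.4, 12.7]
gripper_width: -0.001
```

```bash
python3 ang.py; python3 tip.py e1; python3 ang.py
```

```text
12.2 [ 0.5345 -0.1073  0.0244] [-13.33   5.44  12.73]
scene lever_hinge 0.88 ang 78.98738 x at y=-.1 0.56238246
scene grip_bar 0.65 ang 79.19113 x at y=-.1 0.6062358
12.35 [ 0.53446875 -0.10729418  0.02446504] [-11.46   5.1   10.15]
[244 247]
low pts [[ 0.562 -0.116  0.066]
 [ 0.561 -0.121  0.066]
 [ 0.564 -0.106  0.066]
 [ 0.563 -0.111  0.066]
 [ 0.529 -0.121  0.066]
 [ 0.563 -0.108  0.066]
 [ 0.562 -0.118  0.067]
 [ 0.563 -0.114  0.068]
 [ 0.564 -0.106  0.068]
 [ 0.56  -0.122  0.068]]
12.4 [ 0.5345 -0.1073  0.0245] [-13.05   4.98  10.66]
scene lever_hinge 0.69 ang 78.21209 x at y=-.1 0.5625759
scene grip_bar 0.76 ang 79.86194 x at y=-.1 0.6065072
```

View pics/e1.png

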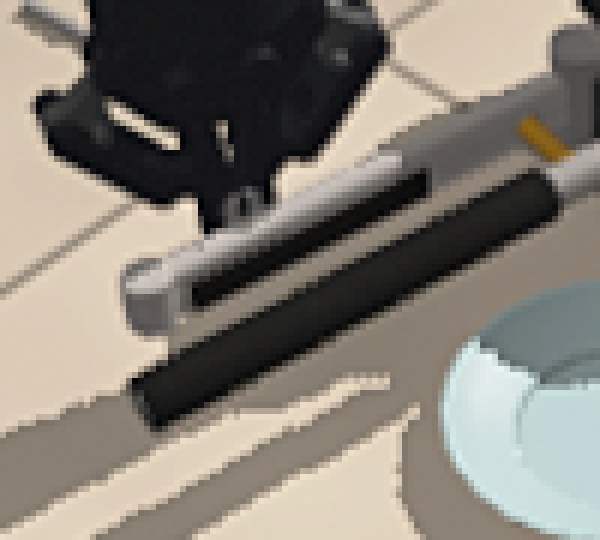

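The lever is at its stop again, nearly parallel to the bar with a clear gap. The tool force is steady at 14 N sideways and about 10 N vertical, so I'm handing in.

```bash
python3 -c "
from station import *
print(hand_in()); o=get_obs(); print(o['t'],o['eef_pos'],o['contact_force'])"
```

```text
the job is handed in; nothing more can be done
None
the job is handed in; nothing more can be done
```

I pressed the lever to its stop from the outer side with the closed fingers and let it spring all the way back. I then pressed it to the stop again and handed in while still holding it there, at about 12.4 s.

**Last checks**
- **At the stop:** the lever stood at about 78° both times, against 61.6° at rest. That is 0.29–0.30 rad by the camera fit, slightly above the nominal 0.28, which I put down to fit noise.
- **Force:** the reading rose from about 6 N to about 14 N sideways at the stop. There was a further 10 N or so vertical, about 17 N in all and below the 40 N limit.
- **Let out in between:** the lever tip came back to within 0.2 pixel of its starting place. The line fit read 0.016 rad, within its noise.
- **Gap:** a clear gap to the bar was visible. The bar showed no shift after the first press, and the fingers stayed behind the blade throughout.

**Disagreed or not checked**
- **Fingertip height:** the camera put the fingertips about 31 mm higher than the reported TCP height. I set the pressing height by the camera, and the contact confirmed it.
- **Loose items:** I did not re-measure them at the end. An image comparison on the cork after the first press was inconclusive (low match score), and the fingers never went near it.
- **Hand-in:** it gave no verdict, and no reading was possible afterwards.

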